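Set the signing screen's tilt and prove that it holds

ROBOT

A 6-joint arm with a two-finger parallel gripper is mounted at the origin on the work surface. World frame = base frame: x ahead of the robot, y to its left, z up, the work surface at z = 0. Lengths are in m, angles in rad, forces in N, time in s.
With the tool pointing down it reaches from about 0.35 to 0.875 m from the base axis. Payload 4.2 kg.
Tool frame: the origin (TCP) lies at the very end of the fingers, on their centre line; the grasp point (between the pads) lies 19 mm behind it; z points along the fingers, y is the line along which they close (so a half turn about z gives the same grasp; the last joint's range is limited). The gripper opens to 85 mm and grips with 20 to 120 N. Pads are 22 mm wide; open, the fingers measure 114 mm over their backs; the gripper's body (76 mm by 85 mm) begins 54 mm behind the grasp point. The pads swing forward as they close: fully open they stand 13 mm farther back than shut.
Start: joints at [1.373, 0.385, 0.008, 0, -1.194, -0.259], TCP at [0.276, 0.561, 0.231] pointing down, gripper open.
Joint ranges: [-3.14, 3.14], [-1.21, 2.06], [-1.07, 1.41], [-3.16, 2.05], [-2.99, -0.16], [-3.1, 3.1]. Speed limits (rad/s): [2.79, 2.79, 3.14, 3.14, 3.14, 3.14].

INTERFACE

Orientations are given as a unit quaternion [x, y, z, w].
In Python, from cell import robot gives the robot as it stands. The module is installed in compiled form; this text tells all that it offers. Calls block until the motion is done:
- robot.move_to(position, orientation): joint-space move of the TCP to a pose.
- robot.servo_line(position, max_speed=0.15, rot=None): straight line of the TCP; rot=None keeps the orientation; max_speed is the mean speed in m/s.
- robot.goto_joints(angles): joint-space move.
- robot.gripper_to(opening, effort=None): opening from 0.0 (shut) to 1.0 (fully open); effort is the grip in N (None keeps the last); returns when the fingers have stopped.
- robot.dwell(seconds).
- robot.inverse_kinematics(position, orientation): joint angles nearest the present ones, or None.
- robot.grab_frame(name): name is "scene" or "side" or "wrist"; returns (picture, depth): 420x560x3 uint8, red, green, blue; 420x560 float32, m along the optical axis (not along the pixel's ray), 0 where there is no reading.
- robot.camera_info(name): a dict with "camera_matrix" (3x3 intrinsics, pixels), "origin" and "rotation" of the camera in the world; the wrist camera has in their place "mount" (4x4, takes a point from camera to tool coordinates, whose origin is the TCP and whose axes are the flange's). Camera axes: x right, y up, looking along -z (the intrinsics and any distortion apply to the point x, -y, -z); pixel columns grow to the right and rows downward; lengths in m; the calibration is good to about 2 mm. A picture is of the moment at which its call begins: read the wrist's pose just before it. camera_info takes no time and is no camera call.
A pose or a line that the arm cannot do raises robot.PlanningError and nothing moves.
- robot.close_job(): hands the job in; it is judged then, once.
Trained networks look in the newest picture that a camera, given by its name, has taken for a name from the list of things; names that differ only in an ending like _2 or _b are one class to them, and where a whole thing is asked for, a point or a joint stands for the part that bears it (a point fixed in the world has none). Each returns a list of dicts, best first, with "score" (0 to 1); they miss things now and then, are a little off and sometimes report something else, mostly with a low value. They report only what shows in the picture. A call takes as long as a camera call. They do not tell look-alikes from the thing itself.
- robot.recognise(camera, label): "pixel" ([column, row] in pixels, amid what is visible of it).
- robot.masks_of(camera, label): "pixels" (420x560 bool, what is visible of it) and "pixel" ([column, row] in pixels, amid what is visible of it).
- robot.spot_point(camera, label): "pixel" ([column, row] in pixels: a listed point, or the origin of a listed thing).
Readings, each from a call of its own:
- robot.current_clock(): time.
- robot.current_joints(): joint angles.
- robot.current_qvel(): joint speeds.
- robot.current_joint_torque(): joint torques, N m.
- robot.current_tool_pos(): TCP position.
- robot.current_orientation(): TCP orientation.
- robot.current_wrist_force(): force on the tool from outside, world axes, zero at the start.
- robot.current_torque(): the same for the moment, N m.
- robot.current_opening(): opening from 0.0 (shut) to 1.0 (fully open).
- robot.current_grasp_force(): force on a finger pad.
Only numpy, scipy, OpenCV 4.12 (cv2) and the standard library are available. Lean on these libraries where they do the work, as an engineer would, in place of code of your own. Each camera call takes 0.05 s, during which the arm holds its last target. There are 200 camera calls.

TASK

The rectangular signing screen on the counter has been left nearly upright; push it back gently near its upper edge, without gripping it between two fingers, until it stands by itself leaning 25 degrees back from upright (away from your side of the counter, and mind that it springs back a little when you let go). Then check that the hinge holds by giving the face of the screen, near the top, a light push of about 3 newtons, and leave it standing alone at 25 degrees. Do not disturb the round mirror or the other things on the counter.

Things in the scene. Friction and masses are not known exactly. Their poses are not given: they have to be found in the camera images.
- screen: Panel of the signing screen, a flat grey rectangle 200 mm wide, 152 tall, 14 thick. Origin: on the hinge axis, midway, 75 mm above the counter. Own z runs up in the panel's midplane (panel from z = 15 to 167 mm), y along the hinge, x out of the back. Lean = angle of z from vertical, back when z tips to the back's side; starts between about 17 degrees forward and 13 back of upright
- screen_top (a point): Middle of the panel's upper edge, 167 mm from the hinge axis. The hinge stays where left, but the neck between hinge and panel is springy: a push here first bends the neck (about 0.2 N per mm), the hinge slips at some 5 to 8 N, and on letting go the panel springs back several degrees, differing from start to start with its hidden weight. Over 20 N is too much
- screen_face: Front half of the panel with the dark display, facing the robot's side; face at own x = -7 mm; origin and axes as the screen's. The screen's dark steel stand (foot 150 x 130 x 12 mm) is fixed to the counter
- screen_back: Back half of the panel, its back at own x = +7 mm; same origin and axes as the screen
- mirror_top (a point): Topmost point of the round brass mirror (156 mm across, 10 mm thick, on a brass stand with a foot 150 x 130 mm; to be left alone), 170 mm from its own hinge, whose axis is 75 mm above the counter. Mirror and screen swap places from one start to the next
- cash_box: Red steel cash box, 150 x 200 x 75 mm with a wire handle on top (100 mm in all); origin at the centre of its underside
- clock: Gilt carriage clock, 75 x 90 x 130 mm with a handle on top (153 mm in all); origin at the centre of its underside
- teacup: White china teacup, 82 mm across, 60 mm tall, handle on its own +y side; origin at the centre of its underside
- comb: Carved dark comb lying flat, 150 x 46 x 6 mm, long along its own x; origin at its middle on the counter
- frame: Small silver picture frame standing on a foot, 110 mm wide, 145 mm tall; origin on the counter below the picture
Not all that is in view belongs to the job. There is more than one size of the part that bears screen; the job needs the middle-sized.

How it is judged:
On the way, in this order (a step that is already met when the one before it is completed fails the run):
1. the screen stands untouched, leaning 25 degrees back (within 3) (angle between screen's own z axis and vertical between 0.384 and 0.4887 rad and contact force between the fingers and screen below 0.1 N and angular speed of screen below 0.05 rad/s), for 0.4 s.
2. the face of the screen is given a light push (over 1.5 N) as a holding check (contact force between the fingers and screen_face above 1.5 N), for 0.05 s.
At the end, for the whole second after the job is handed in: After the holding check the screen stands by itself, untouched and at rest, leaning 25 degrees back from upright within 3 degrees; the mirror and the other things are where they were (within 15 mm) (all of step 1).
It fails at once if the screen is pushed harder than 20 N (contact force between anything else and screen above 20 N).
It fails at once if the screen is gripped, face and back at once (contact force between the fingers and screen_face above 1 N and contact force between the fingers and screen_back above 1 N).
It fails at once if the mirror is moved or tilted by more than 15 mm at its top (distance of mirror_top from where it was at the start of the episode above 0.015 m).
It fails at once if another thing on the counter is moved by more than 15 mm or tipped (distance of any of cash_box, clock, teacup, comb, frame from where it was at the start of the episode above 0.015 m or angle between any of cash_box, clock, teacup, comb, frame's own z axis and vertical above 0.3 rad).
It also fails if it takes over 64 s, if anything falls off the work surface, if the arm or the gripper's body presses on something with over 40 N, if the wrist force passes 120 N, or if a joint passes its speed limit or range.

## Working session

There is one attempt and no reset: what is moved stays moved. The work goes in short steps, each a Python script; the robot and the scene stay as the last script left them, time stands still between calls to the robot, and variables do not carry over. Pictures are saved under pics/ and viewed, at most 10 in all, crops included, and the job is handed in when it is done.

```bash
mkdir -p pics
cat > h.py <<'E'
import numpy as np, cv2
from cell import robot
from scipy.spatial.transform import Rotation as R
def cam(n):
    c=robot.camera_info(n); K=np.array(c["camera_matrix"])
    if n=="wrist":
        M=np.array(c["mount"]); T=np.eye(4); T[:3,:3]=R.from_quat(robot.current_orientation()).as_matrix(); T[:3,3]=robot.current_tool_pos()
        T=T@M; return K,T[:3,:3],T[:3,3],c
    return K,np.array(c["rotation"]),np.array(c["origin"]),c
def cloud(n):
    K,Rm,o,c=cam(n); p,d=robot.grab_frame(n)
    v,u=np.mgrid[:420,:560]
    P=np.stack([(u-K[0,2])/K[0,0]*d,-(v-K[1,2])/K[1,1]*d,-d],-1)@Rm.T+o
    P[d==0]=np.nan
    return p,d,P
def save(p,f): cv2.imwrite("pics/"+f,p[...,::-1])
E
python3 - <<'E'
from h import *
print(robot.current_clock())
ims=[]
for n in["scene","side"]:
    p,d,P=cloud(n); ims.append(p); print(n,{k:v for k,v in robot.camera_info(n).items()})
    np.save(n+".npy",P)
    for l in["screen","mirror_top","cash_box","clock","teacup","comb","frame"]:
        for m in robot.masks_of(n,l)[:3]:
            q=P[m["pixels"]]; q=q[~np.isnan(q[:,0])]
            print(l,round(m["score"],2),m["pixel"],len(q),np.median(q,0).round(3) if len(q) else 0,np.percentile(q,[2,98],axis=0).round(3).tolist())
            if l=="screen": np.save(f"scr_{n}_{int(m['pixel'][0])}.npy",q)
    print([ (s["pixel"],round(s["score"],2)) for s in robot.spot_point(n,"screen_top")])
save(np.vstack(ims)[:, :],"a.png") if 0 else [save(i,f"a{k}.png") for k,i in enumerate(ims)]
print(robot.current_clock())
E
```

```text
0.0Traceback (most recent call last):
  File "<stdin>", line 5, in <module>
  File "h.py", line 13, in cloud
    P=np.stack([(u-K[0,2])/K[0,0]*d,-(v-K[1,2])/K[1,1]*d,-d],-1)@Rm.T+o
      ~~~~~~~~~~~~~~~~~~~~~~~~~~~~~~~~~~~~~~~~~~~~~~~~~~~~~~~~~~^~~~~
ValueError: matmul: Input operand 1 has a mismatch in its core dimension 0, with gufunc signature (n?,k),(k,m?)->(n?,m?) (size 4 is different from 3)
```

```bash
sed -i 's/np.array(c\["rotation"\])/R.from_quat(c["rotation"]).as_matrix()/' h.py
python3 - <<'E'
from h import *
for n in["scene","side","wrist"]: print(n,robot.camera_info(n))
for n in["scene","side"]:
    p,d,P=cloud(n); save(p,f"a_{n}.png")
    np.save(n+".npy",P)
    for l in["screen","mirror_top","cash_box","clock","teacup","comb","frame"]:
        for m in robot.masks_of(n,l)[:3]:
            q=P[m["pixels"]]; q=q[~np.isnan(q[:,0])]
            if len(q)==0: continue
            print(l,round(m["score"],2),m["pixel"],len(q),np.median(q,0).round(3),np.percentile(q,[2,98],axis=0).round(3).tolist())
            if l=="screen": np.save(f"scr_{n}_{int(m['pixel'][0])}.npy",q)
    print([ (s["pixel"],round(s["score"],2)) for s in robot.spot_point(n,"screen_top")])
print(robot.current_clock())
E
```

```text
scene {'camera_matrix': array([[481.06132234,   0.        , 277.6561892 ],
       [  0.        , 481.06132234, 210.19573652],
       [  0.        ,   0.        ,   1.        ]]), 'origin': array([ 1.32217456, -0.67446936,  1.17690498]), 'rotation': array([0.3512264 , 0.17502848, 0.42006524, 0.8182605 ])}
side {'camera_matrix': array([[465.66869574,   0.        , 280.62054865],
       [  0.        , 465.66869574, 207.79805768],
       [  0.        ,   0.        ,   1.        ]]), 'origin': array([-0.06370003, -0.67260346,  1.09445657]), 'rotation': array([ 0.32256254, -0.11696418, -0.33985718,  0.87565398])}
wrist {'camera_matrix': array([[295.82497585,   0.        , 275.64736674],
       [  0.        , 295.82497585, 207.21871123],
       [  0.        ,   0.        ,   1.        ]]), 'mount': array([[ 1.73524725e-04,  9.50435509e-01,  3.10921714e-01,
         8.01294189e-02],
       [ 9.99999920e-01, -2.77326273e-04,  2.89642129e-04,
        -3.72883722e-04],
       [ 3.61512925e-04,  3.10921639e-01, -9.50435481e-01,
        -1.43387409e-01],
       [ 0.00000000e+00,  0.00000000e+00, 
[... 1593 characters left out ...]
 -0.071, 0.003], [0.51, 0.028, 0.062]]
clock 0.98 [248.7, 118.9] 1107 [0.675 0.329 0.09 ] [[0.65, 0.307, 0.01], [0.722, 0.393, 0.15]]
clock 0.45 [183.1, 176.3] 426 [0.399 0.341 0.004] [[0.313, 0.313, -0.003], [0.458, 0.367, 0.01]]
teacup 0.6 [269.4, 223.4] 872 [ 0.475 -0.007  0.033] [[0.432, -0.076, 0.001], [0.512, 0.03, 0.062]]
comb 0.85 [184.4, 177.5] 414 [0.394 0.341 0.004] [[0.3, 0.24, -0.003], [0.458, 0.367, 0.115]]
comb 0.72 [235.2, 146.8] 1444 [0.503 0.175 0.181] [[0.491, 0.088, 0.003], [0.624, 0.334, 0.242]]
frame 0.69 [332.0, 167.2] 1049 [ 0.707 -0.024  0.09 ] [[0.693, -0.069, 0.004], [0.752, 0.036, 0.143]]
[([171.6, 177.6], 0.88), ([225.5, 130.3], 0.7), ([252.8, 258.5], 0.66)]
0.95
```

View pics/a_scene.png

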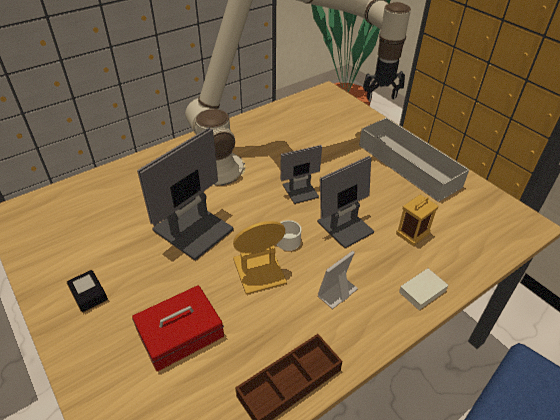

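View pics/a_side.png

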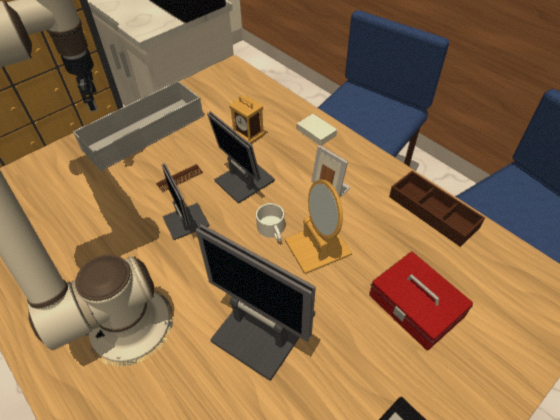

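The scene picture shows three look-alike screens: large at (185,190), small at (300,170) and the middle one at (345,195), next to the brass mirror (260,240). The side picture shows the middle one at (235,150), about 200 mm wide and facing the robot. I'll fit its plane now.

```bash
cat >> h.py <<'E'
def fit(P,face,c=(0.515,0.185),rad=0.16,zmin=0.1):
    # dominant plane of panel; returns normal (pointing +x), point
    q=P.reshape(-1,3); q=q[~np.isnan(q[:,0])]
    q=q[(np.hypot(q[:,0]-c[0],q[:,1]-c[1])<rad)&(q[:,2]>zmin)&(q[:,2]<0.26)]
    rng=np.random.default_rng(0);best=None
    for _ in range(400):
        a,b,d=q[rng.choice(len(q),3,False)]; n=np.cross(b-a,d-a); L=np.linalg.norm(n)
        if L<1e-4: continue
        n/=L
        if abs(n[0])<.6: continue
        i=abs((q-a)@n)<.004
        if best is None or i.sum()>best.sum(): best=i
    s=q[best]; m=s.mean(0); n=np.linalg.svd(s-m,full_matrices=False)[2][2]; n*=np.sign(n[0])
    yaw=np.arctan2(n[1],n[0]); lean=np.arcsin(-n[2])
    return dict(n=n.round(4),m=m.round(4),N=len(s),yaw=round(np.degrees(yaw),2),lean=round(np.degrees(lean),2),lo=np.percentile(s,1,axis=0).round(3),hi=np.percentile(s,99,axis=0).round(3)),s
E
python3 - <<'E'
from h import *
for n in["scene","side"]:
    r,s=fit(np.load(n+".npy"),0); print(n,r)
    nn=np.array(r['n']); h=np.cross([0,0,1],nn);h/=np.linalg.norm(h)
    up=np.cross(nn,h); t=s@h; u=s@up
    print(h.round(3),"t",np.percentile(t,[1,99]).round(3),"u",np.percentile(u,[1,99]).round(3), "mid", ((np.percentile(t,1)+np.percentile(t,99))/2*h).round(3))
E
```

```text
scene {'n': array([ 0.9875, -0.0279,  0.1551]), 'm': array([0.5167, 0.1851, 0.1745]), 'N': 1633, 'yaw': np.float64(-1.62), 'lean': np.float64(-8.92), 'lo': array([0.504, 0.09 , 0.102]), 'hi': array([0.53 , 0.287, 0.242])}
[ 0.028  1.    -0.   ] t [0.105 0.301] u [0.019 0.161] mid [ 0.006  0.203 -0.   ]
side {'n': array([ 0.9898, -0.0238,  0.1405]), 'm': array([0.5013, 0.1791, 0.1787]), 'N': 1086, 'yaw': np.float64(-1.37), 'lean': np.float64(-8.07), 'lo': array([0.49 , 0.088, 0.102]), 'hi': array([0.514, 0.284, 0.241])}
[ 0.024  1.    -0.   ] t [0.1   0.296] u [0.029 0.17 ] mid [ 0.005  0.198 -0.   ]
```

```bash
cat >> h.py <<'E'
Q=R.from_matrix(np.array([[-1,0,0],[0,1,0],[0,0,-1.]])).as_quat()
H=np.array([0.524,0.187,0.075])
def tcp(deg,s=0.15,gap=0.0):
    a=np.radians(deg)
    return np.array([H[0]+s*np.sin(a)-(0.007+gap)*np.cos(a)-0.011,H[1],H[2]+s*np.cos(a)+0.007*np.sin(a)])
E
python3 - <<'E'
from h import *
print(robot.current_orientation(),R.from_quat(robot.current_orientation()).as_matrix().round(2))
robot.gripper_to(0.0)
p=robot.current_tool_pos(); robot.servo_line([p[0],p[1],0.40],0.2)
robot.move_to([0.455,0.187,0.36],Q)
print(robot.current_joints(),robot.current_tool_pos(),robot.current_wrist_force(),robot.current_clock())
robot.servo_line([0.455,0.187,0.225],0.12)
print(robot.current_tool_pos(),robot.current_wrist_force(),robot.current_clock())
for n in["wrist","side"]:
    p,d,P=cloud(n); save(p,f"b_{n}.png"); r,s=fit(P,0); print(n,r)
E
```

```text
[ 9.74033263e-01 -2.26404953e-01  5.68915847e-07 -1.59418270e-05] [[ 0.9  -0.44  0.  ]
 [-0.44 -0.9   0.  ]
 [-0.   -0.   -1.  ]]
[ 7.21313897e-01  8.66309022e-02 -7.02133451e-02 -3.76172093e-05
 -1.41424829e+00 -2.29120643e+00] [0.45501447 0.18735195 0.35978965] [-0.82582151  0.15541556 -0.10445261] 4.475
[0.45542781 0.18731064 0.22572878] [-0.27095355  0.39207069 -0.02457424] 5.75
wrist {'n': array([ 0.9894, -0.0258,  0.1432]), 'm': array([0.5004, 0.1899, 0.1796]), 'N': 13111, 'yaw': np.float64(-1.49), 'lean': np.float64(-8.23), 'lo': array([0.49 , 0.093, 0.102]), 'hi': array([0.513, 0.288, 0.24 ])}
side {'n': array([ 0.9896, -0.0229,  0.1422]), 'm': array([0.5017, 0.1582, 0.1712]), 'N': 845, 'yaw': np.float64(-1.33), 'lean': np.float64(-8.17), 'lo': array([0.49 , 0.088, 0.101]), 'hi': array([0.514, 0.268, 0.241])}
```

View pics/b_wrist.png

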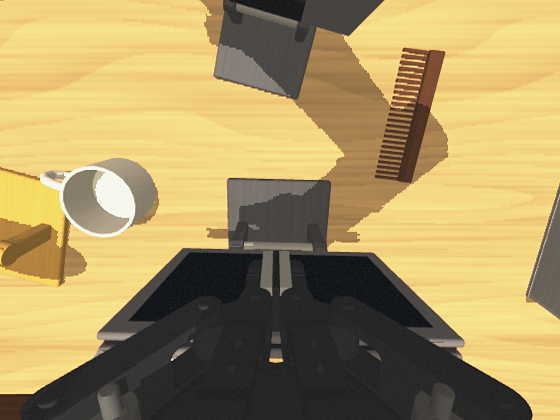

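View pics/b_side.png

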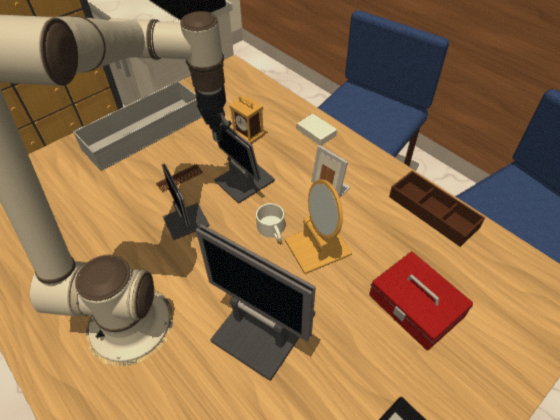

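The wrist picture shows the closed fingers at (275,270), centred before the middle screen's face (its top edge runs from 105,335 to 460,345). The side picture confirms they stand at the middle screen, clear of everything else. First push, under load to about 22°.

```bash
cat >> h.py <<'E'
def push(a,b,step=2,v=0.03,lim=13):
    f0=np.array(robot.current_wrist_force())
    for d in np.arange(a,b+.01,step):
        robot.servo_line(tcp(d),v); f=np.array(robot.current_wrist_force())-f0
        print(d,f.round(1))
        if np.linalg.norm(f)>lim: print("LIMIT");break
def look(n="wrist"):
    p,d,P=cloud(n); r,s=fit(P,0,c=(H[0]+.03,H[1])); print(n,"lean",r['lean'],"yaw",r['yaw'],r['m'],r['N'],"t",robot.current_clock()); return r,p
E
python3 - <<'E'
from h import *
robot.servo_line(tcp(-8.2,gap=0.012),0.04)
push(-8,22)
look()
robot.servo_line(tcp(10,gap=0.03),0.06); robot.dwell(.5)
look(); look("side"); print(robot.current_wrist_force())
E
```

```text
-8.0 [-1.6 -1.3  1.3]
-6.0 [-2.7 -1.3  1. ]
-4.0 [-3.9 -0.5  0.1]
-2.0 [-4.  -0.4 -0.6]
0.0 [-5.9 -0.9 -1.2]
2.0 [-6.6 -0.6 -0. ]
4.0 [-7.3 -0.6  0.9]
6.0 [-7.7 -0.5  0.6]
8.0 [-7.1 -1.2  0.6]
10.0 [-7.7 -1.9  0.9]
12.0 [-7.4 -1.6  0.9]
14.0 [-7.  -0.4 -0.3]
16.0 [-6.1 -1.8  0.2]
18.0 [-7.3 -1.9  0.5]
20.0 [-6.8 -1.4  1.3]
22.0 [-6.4 -3.   0.3]
wrist lean 21.8 yaw -1.49 [0.5575 0.1885 0.1818] 41433 t 11.9417
wrist lean 12.09 yaw -1.49 [0.5355 0.188  0.1685] 22391 t 13.65
side lean 12.16 yaw -1.52 [0.5355 0.167  0.1664] 1513 t 13.7
[ 0.37288963 -0.31438739 -0.80618344]
```

Springback is 9.7°, so I push to 34.4° under load.

Run:
```python
from h import *
robot.servo_line(tcp(12,gap=0.01),0.05)
push(12,34.4,2.8)
look()
robot.servo_line(tcp(22,gap=0.03),0.06); robot.dwell(.7)
look(); look("side"); print(robot.current_wrist_force())
```

```text
12.0 [-0.4 -0.9  1.5]
14.8 [-1.6  0.6  1.6]
17.6 [-2.7 -1.1  2.5]
20.400000000000002 [-4.7 -0.3  2.9]
23.200000000000003 [-5.1 -0.   1.8]
26.000000000000004 [-5.4 -0.3  2.4]
28.800000000000004 [-5.  -0.7  2.9]
31.600000000000005 [-4.3 -0.9  2.6]
34.400000000000006 [-5.1 -1.5  1.5]
wrist lean 34.18 yaw -1.48 [0.5776 0.1877 0.1692] 50839 t 18.0083
wrist lean 26.33 yaw -1.48 [0.5566 0.1874 0.16  ] 28902 t 19.8917
side lean 26.26 yaw -1.53 [0.5571 0.1701 0.1597] 1808 t 19.9417
[0.06719987 0.84764119 0.34683702]
```

Run:
```python
from h import *
robot.servo_line(tcp(26.3,gap=0.01),0.05); robot.dwell(.3)
f0=np.mean([robot.current_wrist_force() for _ in range(1)],0)
for d in np.arange(26.3,32.4,1):
    robot.servo_line(tcp(d),.03); robot.dwell(.1)
    F=[]
    for _ in range(5): F.append(robot.current_wrist_force()); robot.dwell(.02)
    f=np.mean(F,0)-f0; a=np.radians(d); fn=-f[0]*np.cos(a)+f[2]*np.sin(a)
    print(d,f.round(1),fn.round(2))
    if fn>2.9: break
robot.dwell(.3); look()
robot.servo_line(tcp(22,gap=0.04),0.06); robot.dwell(.7)
look(); look("side"); p,_,_=cloud("scene"); save(p,"c_scene.png")
```

```text
26.3 [0.5 0.5 0.4] -0.31
27.3 [0.6 0.6 1. ] -0.02
28.3 [-1.3  0.4  1.1] 1.67
29.3 [-1.   0.2  1.6] 1.65
30.3 [-1.8  0.1  2.1] 2.59
31.3 [-2.3  0.5  2.2] 3.17
wrist lean 31.22 yaw -1.48 [0.5731 0.1878 0.1726] 48474 t 24.1333
wrist lean 26.31 yaw -1.48 [0.5538 0.1874 0.1542] 24926 t 26.0333
side lean 26.26 yaw -1.44 [0.5572 0.1679 0.1601] 1767 t 26.0833
```

View pics/c_scene.png

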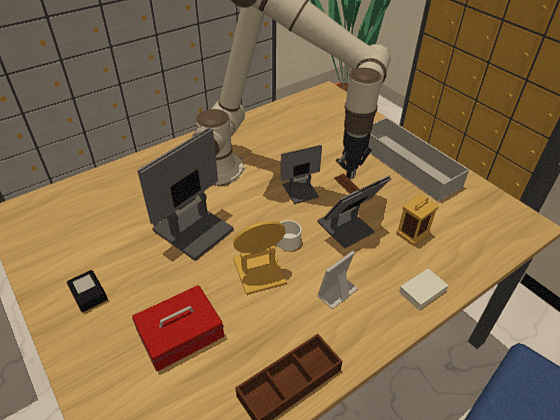

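The scene picture shows the middle screen at (355,210) leaning back by itself with the fingers clear at (350,160). The mirror (260,240) and the other things are where they were. The hinge held at 26.3° after a push of about 3.2 N, so I hand the job in.

```bash
python3 -c "
from h import *
print(robot.close_job())"
```

```text
the job is handed in; nothing more can be done
None
```

The job is handed in: the middle-sized screen stands by itself at about 26.3° back (25° ± 3° asked), the hinge held a push of about 3.2 N on the face, and nothing else on the counter was disturbed as far as the final picture shows.

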